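# Walk the dry-block heater home into its dock and bolt it in

### The arm

A 6-joint arm with a two-finger parallel gripper is mounted at the origin on the work surface. World frame = base frame: x ahead of the robot, y to its left, z up, the work surface at z = 0. Lengths are in m, angles in rad, forces in N, time in s.
With the tool pointing down it reaches from about 0.35 to 0.775 m from the base axis. Payload 5.5 kg.
Tool frame: the origin (TCP) lies midway between the tips of the shut fingers; the grasp point (between the pads) lies grip_point_offset behind it (grip_point_offset is the distance from the TCP to the grasp point, in m); z points along the fingers, y is the direction in which the jaws open and shut (so a half turn about z gives the same grasp; the last joint's range is limited). The gripper opens to 85 mm and grips with 20 to 120 N. Pads are 22 mm wide; open, the fingers measure 114 mm over their backs; the gripper's body (76 mm by 85 mm) begins 54 mm behind the grasp point. The pads swing forward as they close: fully open they stand 13 mm farther back than shut.
Start: joints at [1.069, 0.313, 0.046, 1.304, 0, 1.431], TCP at [0.204, 0.538, 0.231] pointing down, gripper open.
Joint ranges: [-2.76, 2.76], [-0.86, 1.69], [-1.03, 1.26], [-2.2, 2.34], [-1.47, 1.5], [-3.14, 3.14]. Speed limits (rad/s): [2.57, 2.57, 3.14, 3.14, 3.14, 3.14].

### API

Orientations are given as a unit quaternion [w, x, y, z].
In Python, from workcell import * gives the robot as it stands.
- The arm moves only by the tool send_rows, never from a script. Its argument "series" is one flat list of numbers, 7 for each row, row after row: the shift along the tool's x, y, z in cm, then the turn, a rotation vector about the tool's x, y, z in degrees, then the opening, from 0 (shut) to 1 (fully open). A call has 1 to 10 rows; each row is the pose to reach, as a shift and turn from the pose commanded when the call began, along the tool's axes at that moment; what a row does not reach only later rows make up. A row lasts 1/12 s, in which the tool goes at most 41.7 mm and 7.16 degrees, less where a joint would pass 70% of its speed; a pose out of reach is approached as far as the arm can. A call with a gripper value outside its range is refused whole. The fingers move at their own pace and stop on an object; "newtons" is the grip in N (left out, the last holds). Time passes only in rows, so rows that repeat a pose let the fingers close. It gives the time, the measured TCP pose, the force and the opening at its end, in the units of the state.
- get_state(): the state, without advancing time (a new reading comes with each control period).
- read_camera(name): name is "scene" or "top"; returns the picture (420x560x3 uint8, blue, green, red); there is no depth.
- camera_info(name): a dict with "K" (3x3 intrinsics, pixels), "xyz" and "attitude" of the camera in the world. Camera axes: x right, y down, z forward; pixel columns grow to the right and rows downward; lengths in m; the calibration is good to about 2 mm. A picture is of the moment at which its call begins. camera_info takes no time and is no camera call.
- hand_in(): hands the job in, once; it reports no verdict.
Trained networks look in the newest picture that a camera, given by its name, has taken for a name from the list of things; names that differ only in an ending like _2 or _b are one class to them, and where a whole thing is asked for, a point or a joint stands for the part that bears it (a point fixed in the world has none). Each returns a list of dicts, best first, with "p" (0 to 1); they miss things now and then, are a little off and sometimes report something else, mostly with a low value. They report only what shows in the picture. A call takes as long as a camera call. They do not tell look-alikes from the thing itself.
- silhouettes(camera, label): "pixels" (420x560 bool, what is visible of it) and "box" ([left, top, width, height] in pixels, round what is visible of it).
The state is a dict: "clock": time; "joint_pos": joint angles; "qvel": joint speeds; "tau": joint torques, N m; "tcp_pos": TCP position; "orientation": TCP orientation; "wrist_force": force on the tool from outside, world axes, zero at the start; "ft_torque": the same for the moment, N m; "finger_gap": finger opening in m.
Only numpy, scipy, OpenCV 4.12 (cv2) and the standard library are available. Lean on these libraries where they do the work, as an engineer would, in place of code of your own. Each camera call takes 0.05 s, during which the arm holds its last target. There are 200 camera calls.

### The job

Creep the heavy block heater forward into its dock by pushing the two near corners of its case in turn: keep off the glass display between them, push gently (never more than 25 N), keep it within about 10 degrees of the dock's direction, and do not upset the jar standing on it. Press it firmly home, square against the dock's back stop, then slide the dock's bolt fully across behind it. Leave the other things where they are.

Things in the scene. Friction and masses are not known exactly. Their poses are not given: they have to be found in the camera images.
- heater: Dry-block heater: flat-based white case of 1.0 to 1.5 kg, 110 deep (own x), 200 wide (own y), 60 high, an aluminium well block 10 higher on top. Origin: centre of its underside; own x points from its near face (with the display) towards the dock, own y left. Pushed at one corner it drags with 2 to 10 N, more if wedged in the dock. It starts 75 to 103 short of home, a little askew.
- window: Glass display plate in the middle of the heater's near face, 110 wide (own y), 44 high (12 to 56 above the bench), 4 proud of the face. Not to be pressed (more than 1 N). Origin: its centre.
- dock: Aluminium dock screwed to the bench. Origin: on the bench, mid-way along the line where the heater's near face lies when home; x points into the dock, y to the left. The heater's origin is at x = 55, y = 0 when home. Side cheeks 30 high from x = 90 to 110 leave 3 clearance each side of the heater; their mouths flare to 238 apart at x = 62. Bolt channel: y = 137 to 237, x = -29 to 7, 20 high.
- bolt (a joint): Travel of the bolt (m): 0 = open (drawn back to the left), 0.058 = fully shut, moving towards the dock's -y. Shut, its bar's tip stands behind the left end of the heater's near face with 5 mm to spare; a heater that is not home blocks it. It slides with 2 N of friction and stays where it is left.
- bolt_knob (a point): Top centre of the bolt's upright black knob, a cylinder 18 in diameter from 22 to 62 above the bench, at the dock's x = -11, y = 200 when open and 142 when shut. The bar under it is 12 wide, 9 to 23 above the bench, and reaches 32 beyond the knob to the dock's left and 68 to its right (+-1).
- jar: Small jar, 36 diameter, 55 high, standing loose on the heater's top, in the middle of its far half. Origin: centre of its underside; z along its axis.
- slide_box: Grey slide box 95 by 70 by 32 lying right of the dock; not to be moved. Origin: centre of its underside.
- dropper: Brown glass bottle, 40 diameter, 80 high, beyond the dock's stop; not to be moved. Origin: centre of its underside.
- tube_rack: White rack of capped tubes, 70 by 110 by 70, at the left; not to be moved. Origin: centre of its underside.
- timer: White bench timer, 60 by 75 by 22, at the right; not to be moved. Origin: centre of its underside.
- near_left (a point): Middle of the plain left end of the heater's near face, 30 above the bench, 80 left of the heater's middle line: a place to push. The plain part runs from 55 to 100 off the middle line.
- near_right (a point): The same at the right end of the near face, 80 right of the middle line.
- stop (a point): Middle of the near face of the dock's rigid back stop, a bar 242 wide and 36 high, at the dock's x = 110, 18 above the bench. The heater is firmly home when it is felt to bear on it with 4 N or more (beyond its own drag), with the bolt still open.
Not all that is in view belongs to the job. What is shaped like the jar but green is not meant.

How it is judged:
By the outcome, as a careful person would: the job done as asked, in the order asked, and still so for the second after the job is handed in, with the robot touching nothing.
It also fails if it takes over 72 s, if anything falls off the work surface, if the arm or the gripper's body presses on something with over 40 N, if the wrist force passes 120 N, or if a joint passes its speed limit or range.

## Working session

There is one attempt and no reset: what is moved stays moved. The work goes in short steps, Python scripts to look and compute and a tool call to move; the robot and the scene stay as the last step left them, time stands still between calls to the robot, and variables do not carry over. Pictures are saved under pics/ and viewed, about 8 in all and at most 12, crops included, and the job is handed in when it is done.

Besides the shell and the picture viewer there is one more tool, called after "Call:" by a JSON object that holds its "api" and its "payload", one argument or row to a line. send_rows: Moves the arm, as the interface text tells. Its arguments: {"type":"object","properties":{"series":{"type":"array"},"newtons":{"type":"number"}},"required":["series"]}

```bash
mkdir -p pics; ls; python3 - <<'E'
from workcell import *
import cv2
print(get_state())
for c in("scene","top"):
    print(c,camera_info(c)); cv2.imwrite(f"pics/{c}0.png",read_camera(c))
E
```

```text
pics
{'clock': 0.0, 'joint_pos': array([1.06937186e+00, 3.14013226e-01, 4.49793450e-02, 1.30356972e+00,
       1.73761157e-05, 1.43120725e+00]), 'qvel': array([-0.00078054,  0.00072332,  0.00088384, -0.00127384, -0.00040466,
        0.00113715]), 'tau': array([-1.57173268e-03, -4.80640233e+01,  2.98524177e+01,  1.98527717e-02,
       -2.05604947e-04, -1.82309975e-06]), 'tcp_pos': array([0.20330203, 0.53732862, 0.2304017 ]), 'orientation': array([-2.92933481e-04,  1.79932302e-01,  9.83678581e-01, -8.54880585e-04]), 'wrist_force': array([-0.10710449,  0.04793739, -0.1931624 ]), 'ft_torque': array([ 0.05143457, -0.00402732, -0.04997422]), 'finger_gap': 0.08541821110733037}
scene {'K': array([[526.99521043,   0.        , 269.47174288],
       [  0.        , 526.99521043, 212.98964739],
       [  0.        ,   0.        ,   1.        ]]), 'xyz': array([1.2463225 , 0.9940438 , 0.93493382]), 'attitude': array([-0.12647894,  0.26324638,  0.8564511 , -0.42567117])}
top {'K': array([[465.55728743,   0.        , 281.64908466],
       [  0.        , 465.55728743, 201.56552906],
       [  0.        ,   0.        ,   1.        ]]), 'xyz': array([0.49165794, 0.02803332, 1.25158613]), 'attitude': array([-0.05275388,  0.71107979, -0.70001887,  0.03944785])}
```

View pics/top0.png

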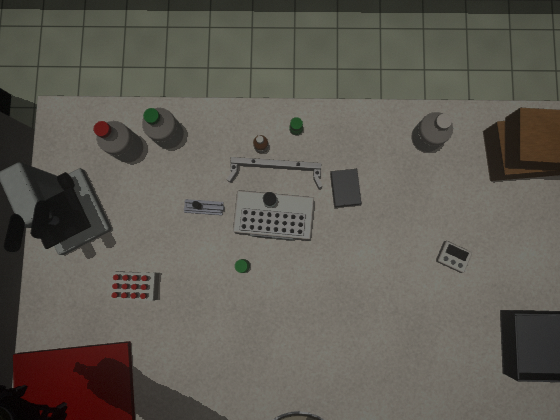

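View pics/scene0.png

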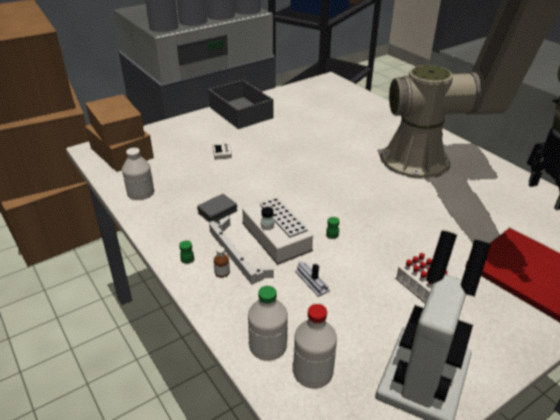

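Top view: heater at (274,215), with the jar on it at (270,199). The dock stop bar runs (231,162)–(321,167), the bolt is at (203,207), and a green decoy jar stands at (242,266). Up in the picture is world +x.

```bash
cat > h.py <<'E'
from workcell import *
import cv2, numpy as np
from scipy.spatial.transform import Rotation as R
from scipy.optimize import least_squares
def cam(c):
    i=camera_info(c); q=i["attitude"]; return i["K"],np.array(i["xyz"]),R.from_quat([q[1],q[2],q[3],q[0]]).as_matrix()
def proj(c,P):
    K,t,M=cam(c); p=(np.atleast_2d(P)-t)@M@K.T; return p[:,:2]/p[:,2:]
def ray(c,uv,z):
    K,t,M=cam(c); uv=np.atleast_2d(uv); d=np.c_[uv,np.ones(len(uv))]@np.linalg.inv(K).T@M.T
    return t+d*((z-t[2])/d[:,2])[:,None]
def T2(p,P):  # p=x,y,yaw
    P=np.atleast_2d(P).astype(float); c,s=np.cos(p[2]),np.sin(p[2])
    return np.c_[p[0]+c*P[:,0]-s*P[:,1],p[1]+s*P[:,0]+c*P[:,1],P[:,2]]
E
python3 - <<'E'
from h import *
for c in("top","scene"):
    im=read_camera(c)
    for l in("heater","window","dock","bolt","jar","slide_box","dropper","tube_rack","timer"):
        for d in silhouettes(c,l)[:2]:
            m=d["pixels"].astype(np.uint8); cs,_=cv2.findContours(m,0,1); k=max(cs,key=cv2.contourArea)
            print(c,l,round(d["p"],2),d["box"],m.sum(),"rect",np.round(np.array(cv2.boxPoints(cv2.minAreaRect(k))).ravel(),1).tolist())
            if l in("heater","dock","bolt") : np.save(f"{c}_{l}.npy",m) if d is not None and not __import__('os').path.exists(f"{c}_{l}.npy") else 0
im=cv2.imread("pics/top0.png")[140:280,170:370]; cv2.imwrite("pics/topz.png",cv2.convertScaleAbs(cv2.resize(im,None,fx=4,fy=4,interpolation=cv2.INTER_CUBIC),alpha=1.5))
E
```

```text
top heater 0.71 [232.6, 189.1, 77.5, 52.3] 3239 rect [232.3000030517578, 234.60000610351562, 236.1999969482422, 189.6999969482422, 313.5, 196.39999389648438, 309.6000061035156, 241.3000030517578]
top window 0.69 [185.8, 154.8, 136.4, 57.9] 1422 rect [227.8000030517578, 179.89999389648438, 229.8000030517578, 154.8000030517578, 322.8999938964844, 162.1999969482422, 320.8999938964844, 187.3000030517578]
top window 0.57 [332.8, 168.5, 31.3, 40.6] 1012 rect [329.29998779296875, 170.10000610351562, 357.3999938964844, 167.0, 361.6000061035156, 204.0, 333.5, 207.1999969482422]
top dock 0.6 [183.7, 157.2, 139.8, 60.6] 1508 rect [226.8000030517578, 180.89999389648438, 228.8000030517578, 154.8000030517578, 322.79998779296875, 162.10000610351562, 320.79998779296875, 188.10000610351562]
top bolt 0.77 [187.5, 202.4, 35.0, 5.9] 217 rect [187.0, 201.0, 223.0, 201.0, 223.0, 209.0, 187.0, 209.0]
top bolt 0.43 [179.9, 159.5, 143.4, 59.3] 1477 rect [226.8000030517578, 181.89999389648438, 228.1999969482422, 156.39999389648438, 322.3999938964844, 161.8000030517578, 320.8999938964844, 187.1999969482422]
to
[... 2372 characters left out ...]
, 189.3000030517578, 238.89999389648438, 210.39999389648438, 205.1999969482422, 225.6999969482422]
scene slide_box 0.58 [395.4, 251.9, 51.9, 50.8] 1100 rect [390.6000061035156, 275.1000061035156, 415.1000061035156, 244.89999389648438, 448.0, 271.70001220703125, 423.5, 301.79998779296875]
scene dropper 0.88 [213.2, 246.2, 16.1, 26.3] 354 rect [213.0, 248.0, 228.0, 248.0, 228.0, 275.0, 213.0, 275.0]
scene tube_rack 0.73 [395.7, 249.5, 35.1, 54.0] 1099 rect [391.20001220703125, 275.0, 415.3999938964844, 246.39999389648438, 447.8999938964844, 273.8999938964844, 423.70001220703125, 302.5]
scene timer 0.59 [213.0, 144.7, 20.0, 15.4] 271 rect [213.0, 143.0, 231.0, 143.0, 231.0, 158.0, 213.0, 158.0]
```

View pics/topz.png

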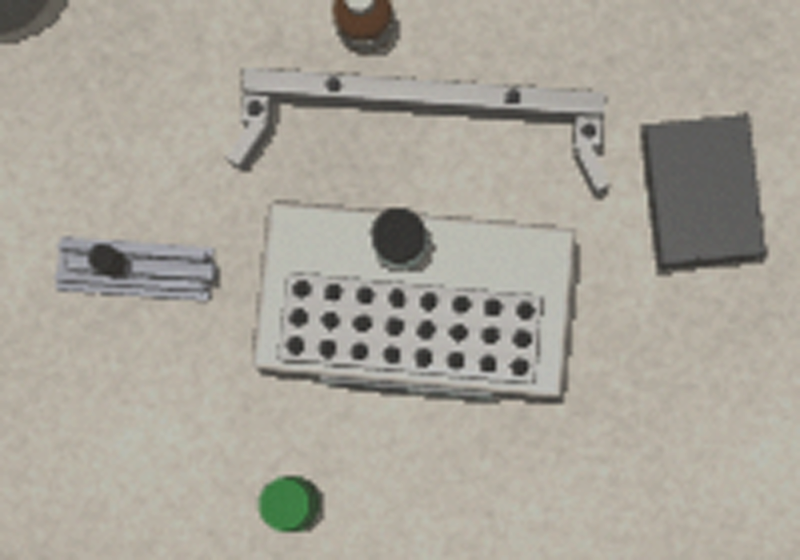

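Crop (u=170+x/4, v=140+y/4): heater top corners are at (271,201), (576,230), (562,396), (258,368). The stop's near top edge runs (243,93)–(605,112), the bolt channel spans (58,238)–(213,300), and the knob top is about (98,255).

```bash
python3 - <<'E'
from h import *
z=lambda a:np.array(a)/4+[170,140]-0.375
H=np.array([[.055,.1,.06],[.055,-.1,.06],[-.055,-.1,.06],[-.055,.1,.06]])
h=least_squares(lambda p:(proj("top",T2(p,H))-z([[271,201],[576,230],[562,396],[258,368]])).ravel(),[.45,.03,0])
D=np.array([[.11,.121,.036],[.11,-.121,.036],[-.029,.237,.02],[.007,.237,.02],[.007,.137,.02],[-.029,.137,.02],[-.011,.2,.062]])
dz=z([[243,93],[605,112],[58,292],[61,238],[214,250],[210,300],[98,256]])
d=least_squares(lambda p:(proj("top",T2(p,D))-dz).ravel(),[.45,.03,0])
print("heater",h.x,np.degrees(h.x[2]),np.round(h.fun,1)); print("dock",d.x,np.degrees(d.x[2]),np.round(d.fun,1))
c,s=np.cos(d.x[2]),np.sin(d.x[2]); e=h.x[:2]-d.x[:2]
print("heater origin in dock",c*e[0]+s*e[1],-s*e[0]+c*e[1],np.degrees(h.x[2]-d.x[2]))
# overlay in both cams
def box(x0,x1,y0,y1,z0,z1): return [np.array([[x0,y0,q],[x1,y0,q],[x1,y1,q],[x0,y1,q]]) for q in(z0,z1)]
out=[]
for cn,r in(("top",(140,280,170,370)),("scene",(180,300,190,350))):
    im=cv2.convertScaleAbs(read_camera(cn)[r[0]:r[1],r[2]:r[3]],alpha=1.4); im=cv2.resize(im,None,fx=4,fy=4)
    for p,bs,col in((h.x,box(-.055,.055,-.1,.1,0,.06),(0,0,255)),(d.x,box(.11,.1101,-.121,.121,0,.036)+box(-.029,.007,.137,.237,0,.02)+box(-.02,-.002,.191,.209,.022,.062),(255,0,0))):
        for b in bs:
            q=(proj(cn,T2(p,b))-[r[2],r[0]])*4+1.5; cv2.polylines(im,[np.int32(q)],True,col,1)
    out.append(im[:480,:800])
w=max(o.shape[1] for o in out); im=np.vstack([cv2.copyMakeBorder(o,0,0,0,w-o.shape[1],0) for o in out]); cv2.imwrite("pics/ov.png",cv2.resize(im,None,fx=.58,fy=.58,interpolation=cv2.INTER_AREA))
g=ray("top",[[242,266]],.055); print("green",g, "jar",ray("top",z([[398,235]]),.115))
np.save("poses.npy",[h.x,d.x])
E
```

```text
heater [ 0.61486639  0.0716629  -0.07473674] -4.282099606511126 [-0.  -0.1  0.6 -0.6  0.6  0.4 -1.2  0.3]
dock [ 0.63860049  0.07474571 -0.04348255] -2.4913666453427195 [ 0.  -0.2  0.2  0.1 -0.1 -0.1  0.3  0.  -0.8 -0.8 -0.8  0.   1.1  1. ]
heater origin in dock -0.023577655002650317 -0.0041115909101156626 -1.790732961168407
green [[0.48134695 0.1502578  0.055     ]] jar [[0.6481468  0.08175138 0.115     ]]
```

View pics/ov.png

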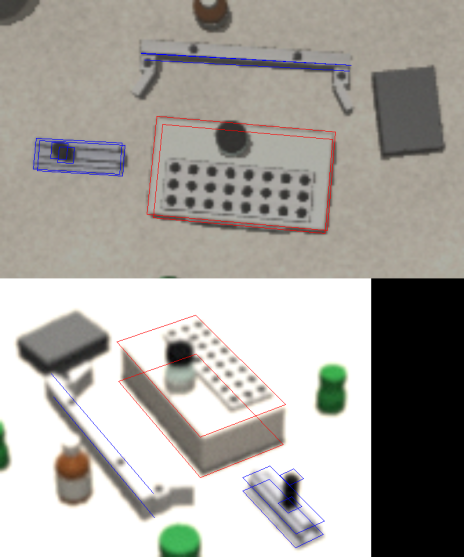

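```bash
cat >> h.py <<'E'
d=np.load("poses.npy")[1]
def dockpt(x,y,z): return T2(d,[[x,y,z]])[0]
def where():
    s=get_state(); q=s["orientation"]; M=R.from_quat([q[1],q[2],q[3],q[0]]).as_matrix()
    c,sn=np.cos(d[2]),np.sin(d[2]); e=s["tcp_pos"][:2]-d[:2]
    return np.array([c*e[0]+sn*e[1],-sn*e[0]+c*e[1],s["tcp_pos"][2]]),M,s
def togo(x,y,z):  # tool-axis shift cm and rotvec deg to tool y || dock y, z down
    p,M,s=where(); G=np.array([[-np.cos(d[2]),-np.sin(d[2]),0],[-np.sin(d[2]),np.cos(d[2]),0],[0,0,-1.]])
    G=np.array([[-np.cos(d[2]),-np.sin(d[2]),0],[-np.sin(d[2]),np.cos(d[2]),0],[0,0,-1.]])
    print("shift",np.round(M.T@(dockpt(x,y,z)-s["tcp_pos"])*100,2),"turn",np.round(np.degrees(R.from_matrix(M.T@G).as_rotvec()),2))
E
python3 - <<'E'
from h import *
print(where()[0]); togo(-.125,-.083,.2); print(dockpt(-.125,-.083,.2),globals().get("grip_point_offset"))
E
```

```text
[-0.45476384  0.44371584  0.23132524]
shift [-47.81 -39.7    3.13] turn [ 1.000e-02  0.000e+00 -1.824e+01]
[ 0.51011072 -0.00274223  0.2       ] 0.0187
```

Call:
{"api": "send_rows", "payload": {
  "series": [-47.8,-39.7,3.1,0,0,-18.2,0,-47.8,-39.7,3.1,0,0,-18.2,0,-47.8,-39.7,3.1,0,0,-18.2,0,-47.8,-39.7,3.1,0,0,-18.2,0,-47.8,-39.7,3.1,0,0,-18.2,0,-47.8,-39.7,3.1,0,0,-18.2,0,-47.8,-39.7,3.1,0,0,-18.2,0,-47.8,-39.7,3.1,0,0,-18.2,0,-47.8,-39.7,3.1,0,0,-18.2,0,-47.8,-39.7,3.1,0,0,-18.2,0]
}}

```text
clock: 2.03
tcp_pos: [0.4076, 0.1774, 0.211]
orientation: [0.001, 0.022, 1.0, 0.0]
wrist_force: [1.3, 0.9, -0.2]
finger_gap: 0.0001
```

```bash
python3 -c "
from h import *
p,M,s=where();print(s['clock'],p,s['finger_gap'],s['wrist_force']); togo(-.125,-.083,.03)"
```

```text
2.0333 [-0.23526054  0.09255161  0.21101511] 8.313875666235921e-05 [ 1.25307383  0.88669091 -0.19733524]
shift [-11.02 -17.56  18.11] turn [ 0.02  0.06 -0.03]
```

Call:
{"api": "send_rows", "payload": {
  "series": [-11.0,-17.5,1.1,0,0,0,0,-11.0,-17.5,1.1,0,0,0,0,-11.0,-17.5,1.1,0,0,0,0,-11.0,-17.5,1.1,0,0,0,0,-11.0,-17.5,1.1,0,0,0,0,-11.0,-17.5,1.1,0,0,0,0,-11.0,-17.5,12.0,0,0,0,0,-11.0,-17.5,12.0,0,0,0,0,-11.0,-17.5,12.0,0,0,0,0,-11.0,-17.5,12.0,0,0,0,0]
}}

```text
clock: 2.87
tcp_pos: [0.5045, 0.0003, 0.0854]
orientation: [-0.005, 0.022, 1.0, 0.001]
wrist_force: [-1.0, -0.2, 0.5]
finger_gap: -0.0001
```

```bash
python3 -c "
from h import *
p,M,s=where();print(s['clock'],p,s['finger_gap'],s['wrist_force']); togo(-.118,-.083,.03)"
```

```text
2.8667 [-0.1307281  -0.08023466  0.08539458] -7.01343655461876e-05 [-1.03018905 -0.20546213  0.53444205]
shift [-1.33 -0.28  5.53] turn [ 0.07 -0.58 -0.07]
```

Call:
{"api": "send_rows", "payload": {
  "series": [-0.5,0,2.5,0,0,0,0,-1.5,0,5.2,0,0,0,0,-1.5,0,5.2,0,0,0,0,-1.5,0,5.2,0,0,0,0]
}}

```text
clock: 3.2
tcp_pos: [0.5239, -0.0008, 0.0392]
orientation: [-0.001, 0.022, 1.0, 0.0]
wrist_force: [-0.7, 0.6, -0.0]
finger_gap: -0.0003
```

```bash
python3 - <<'E'
from h import *
p,M,s=where();print(s['clock'],p,s['finger_gap'],s['wrist_force']); togo(-.092,-.083,.03)
out=[]
for c,r in(("top",(170,270,220,330)),("scene",(180,290,210,350))):
    cv2.imwrite(f"pics/{c}1.png",(i:=read_camera(c)))
    out.append(cv2.resize(cv2.convertScaleAbs(i[r[0]:r[1],r[2]:r[3]],alpha=1.4),(400,400)))
cv2.imwrite("pics/a1.png",np.hstack(out))
E
```

```text
3.2 [-0.11130996 -0.08044908  0.03919574] -0.00025673376279223604 [-0.69966536  0.59801415 -0.04514419]
shift [-1.93 -0.25  0.92] turn [ 0.01 -0.09 -0.02]
```

View pics/a1.png

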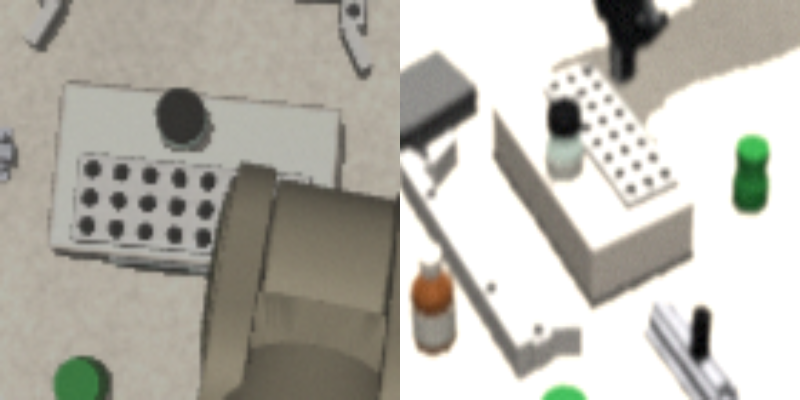

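The finger stands behind the right half of the near face, clear of the case and the display. Left panel: arm over (290,280). Next, a slow feel for contact.

Call:
{"api": "send_rows", "payload": {
  "series": [-0.4,-0.2,0.3,0,0,0,0,-0.8,-0.2,0.3,0,0,0,0,-1.0,-0.2,0.3,0,0,0,0,-1.2,-0.2,0.3,0,0,0,0,-1.4,-0.2,0.3,0,0,0,0,-1.5,-0.2,0.3,0,0,0,0,-1.6,-0.2,0.3,0,0,0,0,-1.7,-0.2,0.3,0,0,0,0,-1.8,-0.2,0.3,0,0,0,0,-1.8,-0.2,0.3,0,0,0,0]
}}

```text
clock: 4.13
tcp_pos: [0.5421, -0.0038, 0.0357]
orientation: [0.0, 0.022, 1.0, 0.0]
wrist_force: [-0.6, -0.8, 0.0]
finger_gap: -0.0
```

```bash
python3 -c "
from h import *
p,M,s=where();print(s['clock'],p,s['wrist_force'],s['ft_torque'])"
```

```text
4.1333 [-0.09295392 -0.08271244  0.03567952] [-0.554137   -0.78199784  0.04387628] [ 0.01609965 -0.02164622  0.01580998]
```

Call:
{"api": "send_rows", "payload": {
  "series": [-0.2,0,0.3,0,0,0,0,-0.4,0,0.3,0,0,0,0,-0.6,0,0.3,0,0,0,0,-0.8,0,0.3,0,0,0,0,-1.0,0,0.3,0,0,0,0,-1.2,0,0.3,0,0,0,0,-1.4,0,0.3,0,0,0,0,-1.6,0,0.3,0,0,0,0,-1.8,0,0.3,0,0,0,0,-1.8,0,0.3,0,0,0,0]
}}

```text
clock: 4.97
tcp_pos: [0.557, -0.0055, 0.0318]
orientation: [-0.003, 0.023, 1.0, -0.001]
wrist_force: [-5.7, -4.4, 1.9]
finger_gap: -0.0002
```

```bash
cat > look.py <<'E'
from h import *
# estimate heater pose (dock frame) by registering its silhouette/well holes between pictures is overkill: use white top corners via silhouette in scene
def render(c,p):
    Z=.06; m=np.zeros((420*4,560*4),np.uint8)
    P=[[x,y,z] for x in(-.055,.055) for y in(-.1,.1) for z in(0,.06)]
    q=proj(c,T2(p,P)); cv2.fillConvexPoly(m,cv2.convexHull(np.float32(q*4)).astype(np.int32),1); return m
p,M,s=where();print(s['clock'],p,s['wrist_force'])
import sys
c="scene"; im=read_camera(c); cv2.imwrite(f"pics/s_{s['clock']:.2f}.png",im)
E
python3 look.py
```

```text
4.9667 [-0.07802489 -0.08370245  0.03175505] [-5.69707338 -4.39953563  1.87040962]
```

```bash
cat > look.py <<'E'
from h import *
h0=np.load("poses.npy")[0]
def track(c,im):
    a=cv2.cvtColor(cv2.imread(f"pics/{c}0.png"),6); b=cv2.cvtColor(im,6)
    m=np.zeros_like(a); cv2.fillConvexPoly(m,np.int32(proj(c,T2(h0,[[-.057,.102,.06],[-.057,-.102,.06],[.057,-.102,.06],[.057,.102,.06]]))),255)
    f=cv2.goodFeaturesToTrack(a,80,.02,4,mask=m)
    g,st,_=cv2.calcOpticalFlowPyrLK(a,b,f,None,winSize=(15,15),maxLevel=3)
    r,st2,_=cv2.calcOpticalFlowPyrLK(b,a,g,None,winSize=(15,15),maxLevel=3)
    ok=(st[:,0]>0)&(np.linalg.norm((r-f)[:,0],axis=1)<.5)
    A=ray(c,f[ok,0],.067)[:,:2]; B=ray(c,g[ok,0],.067)[:,:2]
    T,inl=cv2.estimateAffinePartial2D(A*1000,B*1000,ransacReprojThreshold=1.5)
    sc=np.hypot(T[0,0],T[1,0]); th=np.arctan2(T[1,0],T[0,0])
    i=inl[:,0]>0; a_,b_=A[i],B[i]; ca=a_.mean(0); cb=b_.mean(0); Q=np.array([[np.cos(th),-np.sin(th)],[np.sin(th),np.cos(th)]])
    o=cb+Q@(h0[:2]-ca); e=o-d[:2]; cc,s=np.cos(d[2]),np.sin(d[2])
    x,y,w=cc*e[0]+s*e[1],-s*e[0]+cc*e[1],h0[2]+th-d[2]
    print(c,"heater dock mm x %.1f y %.1f yaw %.2f  inl %d/%d scale %.3f"%(x*1e3,y*1e3,np.degrees(w),i.sum(),len(i),sc), "faceL(TCP contact) %.1f faceR %.1f"%tuple(((x-np.cos(w)*.055-np.sin(w)*k)*1e3-11) for k in(.08,-.08)))
if __name__=="__main__":
    p,M,s=where();print("%.2f"%s['clock'],np.round(p*1e3,1),np.round(s['wrist_force'],1))
    for c in("scene","top"):
        im=read_camera(c); cv2.imwrite(f"pics/{c}_{s['clock']:.2f}.png",im)
        try: track(c,im)
        except Exception as x: print(c,x)
E
python3 look.py
```

```text
5.02 [-78.  -83.7  31.8] [-6.  -2.3  1.8]
scene heater dock mm x -16.6 y -0.3 yaw 2.16  inl 11/16 scale 0.981 faceL(TCP contact) -85.6 faceR -79.5
top heater dock mm x -16.8 y -0.1 yaw 1.73  inl 5/6 scale 0.996 faceL(TCP contact) -85.2 faceR -80.3
```

Call:
{"api": "send_rows", "payload": {
  "series": [1.0,0,0,0,0,0,0,2.1,0,0,0,0,0,0,2.1,4,0,0,0,0,0,2.1,8,0,0,0,0,0,2.1,12,0,0,0,0,0,2.1,16,0,0,0,0,0,2.1,16.2,0,0,0,0,0,1.8,16.2,0,0,0,0,0,1.5,16.2,0,0,0,0,0,1.2,16.2,0,0,0,0,0]
}}

```text
clock: 5.95
tcp_pos: [0.5555, 0.1566, 0.0326]
orientation: [-0.0, 0.023, 1.0, -0.0]
wrist_force: [-0.7, -0.2, -0.3]
finger_gap: 0.0001
```

```bash
python3 -c "
from h import *
p,M,s=where();print(s['clock'],p,s['wrist_force'],s['ft_torque'])"
```

```text
5.95 [-0.08659003  0.07820969  0.03259319] [-0.65584725 -0.16505452 -0.31423756] [-0.02057407 -0.00081578  0.04535966]
```

Call:
{"api": "send_rows", "payload": {
  "series": [-0.2,0.1,0,0,0,0,0,-0.4,0.1,0,0,0,0,0,-0.7,0.1,0,0,0,0,0,-1.0,0.1,0,0,0,0,0,-1.3,0.1,0,0,0,0,0,-1.6,0.1,0,0,0,0,0,-1.8,0.1,0,0,0,0,0,-2.0,0.1,0,0,0,0,0,-2.2,0.1,0,0,0,0,0,-2.4,0.1,0,0,0,0,0]
}}

```text
clock: 6.78
tcp_pos: [0.5761, 0.1575, 0.0322]
orientation: [-0.003, 0.023, 1.0, 0.001]
wrist_force: [-8.7, 4.9, 3.7]
finger_gap: 0.0001
```

```bash
python3 look.py
```

```text
6.78 [-66.   80.   32.2] [-8.7  4.9  3.7]
scene heater dock mm x -4.3 y -5.9 yaw -2.86  inl 6/7 scale 0.985 faceL(TCP contact) -66.3 faceR -74.2
top heater dock mm x -4.5 y -5.1 yaw -4.09  inl 4/4 scale 1.012 faceL(TCP contact) -64.7 faceR -76.1
```

Call:
{"api": "send_rows", "payload": {
  "series": [1.0,0,0,0,0,0,0,2.3,0,0,0,0,0,0,2.3,-4,0,0,0,0,0,2.3,-8,0,0,0,0,0,2.3,-12,0,0,0,0,0,2.3,-16,0,0,0,0,0,2.3,-16.5,0,0,0,0,0,2.0,-16.5,0,0,0,0,0,1.7,-16.5,0,0,0,0,0,1.4,-16.5,0,0,0,0,0]
}}

```text
clock: 7.72
tcp_pos: [0.558, -0.0064, 0.0327]
orientation: [-0.0, 0.022, 1.0, 0.0]
wrist_force: [-5.3, -2.9, 2.1]
finger_gap: -0.0001
```

```bash
python3 - <<'E'
s=open("look.py").read()
s=s.replace('''    g,st,_=cv2.calcOpticalFlowPyrLK(a,b,f,None,winSize=(15,15),maxLevel=3)
    r,st2,_=cv2.calcOpticalFlowPyrLK(b,a,g,None,winSize=(15,15),maxLevel=3)
''','''    P=ray(c,f[:,0],.067); Q=(P[:,:2]-h0[:2])@R.from_euler("z",h0[2]).as_matrix()[:2,:2]; L=np.load("last.npy")
    g0=proj(c,T2(L,np.c_[Q,P[:,2]])).astype(np.float32)[:,None]
    g,st,_=cv2.calcOpticalFlowPyrLK(a,b,f,g0.copy(),winSize=(13,13),maxLevel=1,flags=4)
    r,st2,_=cv2.calcOpticalFlowPyrLK(b,a,g,f.copy(),winSize=(13,13),maxLevel=1,flags=4)
''').replace("    x,y,w=","    np.save('last.npy',[o[0],o[1],h0[2]+th])\n    x,y,w=")
s=s.replace("        try: track(c,im)","        try: track(c,im); track(c,im)")
open("look.py","w").write(s)
import numpy as np
from h import *
np.save("last.npy",[*dockpt(-.0044,-.0055,0)[:2],d[2]-np.radians(3.4)])
E
python3 look.py
```

```text
7.72 [-77.  -84.6  32.7] [-5.3 -2.9  2.1]
scene heater dock mm x -3.9 y -5.6 yaw -2.93  inl 18/19 scale 1.003 faceL(TCP contact) -65.7 faceR -73.9
scene heater dock mm x -3.9 y -5.6 yaw -2.93  inl 18/19 scale 1.003 faceL(TCP contact) -65.7 faceR -73.9
top heater dock mm x -4.5 y -5.1 yaw -3.56  inl 23/26 scale 1.000 faceL(TCP contact) -65.4 faceR -75.3
top heater dock mm x -4.5 y -5.1 yaw -3.48  inl 24/27 scale 0.999 faceL(TCP contact) -65.5 faceR -75.2
```

Call:
{"api": "send_rows", "payload": {
  "series": [-0.2,0,0,0,0,0,0,-0.5,0,0,0,0,0,0,-0.8,0,0,0,0,0,0,-1.1,0,0,0,0,0,0,-1.4,0,0,0,0,0,0,-1.7,0,0,0,0,0,0,-2.0,0,0,0,0,0,0,-2.2,0,0,0,0,0,0,-2.4,0,0,0,0,0,0,-2.6,0,0,0,0,0,0]
}}

```text
clock: 8.65
tcp_pos: [0.5808, -0.0072, 0.0319]
orientation: [-0.003, 0.021, 1.0, -0.001]
wrist_force: [-7.9, -3.4, 3.4]
finger_gap: -0.0
```

```bash
python3 look.py
```

```text
8.65 [-54.2 -84.4  31.9] [-7.9 -3.4  3.4]
scene heater dock mm x 6.6 y 0.7 yaw 2.79  inl 11/21 scale 0.992 faceL(TCP contact) -63.2 faceR -55.5
scene heater dock mm x 6.6 y 0.7 yaw 2.79  inl 11/21 scale 0.992 faceL(TCP contact) -63.2 faceR -55.5
top heater dock mm x 7.3 y 0.7 yaw 3.50  inl 21/26 scale 1.001 faceL(TCP contact) -63.5 faceR -53.7
top heater dock mm x 7.3 y 0.7 yaw 3.50  inl 21/26 scale 1.001 faceL(TCP contact) -63.5 faceR -53.7
```

Call:
{"api": "send_rows", "payload": {
  "series": [1.2,0,0,0,0,0,0,2.4,0,0,0,0,0,0,2.4,4,0,0,0,0,0,2.4,8,0,0,0,0,0,2.4,12,0,0,0,0,0,2.4,16,0,0,0,0,0,2.4,16.6,0,0,0,0,0,2.1,16.6,0,0,0,0,0,1.8,16.6,0,0,0,0,0,1.6,16.6,0,0,0,0,0]
}}

```text
clock: 9.58
tcp_pos: [0.5757, 0.1584, 0.0327]
orientation: [0.0, 0.022, 1.0, -0.0]
wrist_force: [0.4, 0.4, 1.4]
finger_gap: -0.0001
```

Call:
{"api": "send_rows", "payload": {
  "series": [-0.2,0,0,0,0,0,0,-0.4,0,0,0,0,0,0,-0.6,0,0,0,0,0,0,-0.8,0,0,0,0,0,0,-1.0,0,0,0,0,0,0,-1.2,0,0,0,0,0,0,-1.4,0,0,0,0,0,0,-1.6,0,0,0,0,0,0,-1.8,0,0,0,0,0,0,-2.0,0,0,0,0,0,0]
}}

```text
clock: 10.42
tcp_pos: [0.5921, 0.1581, 0.0322]
orientation: [-0.003, 0.022, 1.0, 0.001]
wrist_force: [-7.5, 4.1, 3.2]
finger_gap: 0.0001
```

```bash
python3 look.py
```

```text
10.42 [-50.   81.2  32.2] [-7.5  4.1  3.2]
scene heater dock mm x 15.1 y -1.9 yaw -0.56  inl 18/22 scale 0.997 faceL(TCP contact) -50.1 faceR -51.6
scene heater dock mm x 15.1 y -1.9 yaw -0.56  inl 18/22 scale 0.997 faceL(TCP contact) -50.1 faceR -51.6
top heater dock mm x 15.2 y -2.5 yaw -1.08  inl 24/29 scale 1.003 faceL(TCP contact) -49.3 faceR -52.3
top heater dock mm x 15.2 y -2.5 yaw -1.08  inl 24/29 scale 1.003 faceL(TCP contact) -49.3 faceR -52.3
```

Call:
{"api": "send_rows", "payload": {
  "series": [1.0,0,0,0,0,0,0,1.9,0,0,0,0,0,0,1.9,-4,0,0,0,0,0,1.9,-8,0,0,0,0,0,1.9,-12,0,0,0,0,0,1.9,-16,0,0,0,0,0,1.9,-16.5,0,0,0,0,0,1.5,-16.5,0,0,0,0,0,1.1,-16.5,0,0,0,0,0,0.9,-16.5,0,0,0,0,0]
}}

```text
clock: 11.35
tcp_pos: [0.5798, -0.0059, 0.0329]
orientation: [0.0, 0.022, 1.0, 0.0]
wrist_force: [-0.3, 0.2, -0.5]
finger_gap: 0.0001
```

Call:
{"api": "send_rows", "payload": {
  "series": [-0.2,0,0,0,0,0,0,-0.4,0,0,0,0,0,0,-0.6,0,0,0,0,0,0,-0.8,0,0,0,0,0,0,-1.0,0,0,0,0,0,0,-1.2,0,0,0,0,0,0,-1.4,0,0,0,0,0,0,-1.6,0,0,0,0,0,0,-1.8,0,0,0,0,0,0,-2.0,0,0,0,0,0,0]
}}

```text
clock: 12.18
tcp_pos: [0.5956, -0.0071, 0.0321]
orientation: [-0.003, 0.022, 1.0, -0.001]
wrist_force: [-8.3, -3.8, 4.7]
finger_gap: -0.0
```

```bash
python3 look.py
```

```text
12.18 [-39.4 -83.7  32.1] [-8.3 -3.8  4.7]
scene heater dock mm x 21.0 y 0.7 yaw 2.56  inl 15/21 scale 0.985 faceL(TCP contact) -48.5 faceR -41.3
scene heater dock mm x 21.2 y 0.7 yaw 2.76  inl 15/20 scale 0.990 faceL(TCP contact) -48.5 faceR -40.8
top heater dock mm x 22.3 y 0.5 yaw 3.56  inl 18/27 scale 1.004 faceL(TCP contact) -48.6 faceR -38.7
top heater dock mm x 22.2 y 0.6 yaw 3.55  inl 21/26 scale 1.003 faceL(TCP contact) -48.7 faceR -38.8
```

Call:
{"api": "send_rows", "payload": {
  "series": [1.2,0,0,0,0,0,0,2.4,0,0,0,0,0,0,2.4,4,0,0,0,0,0,2.4,8,0,0,0,0,0,2.4,12,0,0,0,0,0,2.4,16,0,0,0,0,0,2.4,16.4,0,0,0,0,0,2.1,16.4,0,0,0,0,0,1.8,16.4,0,0,0,0,0,1.6,16.4,0,0,0,0,0]
}}

```text
clock: 13.12
tcp_pos: [0.5906, 0.1566, 0.0327]
orientation: [0.0, 0.022, 1.0, -0.0]
wrist_force: [-0.2, 0.3, -0.7]
finger_gap: 0.0001
```

Call:
{"api": "send_rows", "payload": {
  "series": [-0.2,0,0,0,0,0,0,-0.4,0,0,0,0,0,0,-0.6,0,0,0,0,0,0,-0.8,0,0,0,0,0,0,-1.0,0,0,0,0,0,0,-1.2,0,0,0,0,0,0,-1.4,0,0,0,0,0,0,-1.6,0,0,0,0,0,0,-1.8,0,0,0,0,0,0,-2.0,0,0,0,0,0,0]
}}

```text
clock: 13.95
tcp_pos: [0.6071, 0.1565, 0.0322]
orientation: [-0.003, 0.022, 1.0, 0.001]
wrist_force: [-7.3, 4.9, 4.6]
finger_gap: -0.0001
```

```bash
python3 look.py
```

```text
13.95 [-35.1  80.3  32.2] [-7.3  4.9  4.6]
scene heater dock mm x 29.8 y -2.2 yaw -0.03  inl 15/22 scale 0.995 faceL(TCP contact) -36.1 faceR -36.2
scene heater dock mm x 29.8 y -2.2 yaw -0.03  inl 15/22 scale 0.995 faceL(TCP contact) -36.1 faceR -36.2
top heater dock mm x 30.0 y -2.5 yaw -0.94  inl 21/28 scale 0.998 faceL(TCP contact) -34.7 faceR -37.3
top heater dock mm x 30.0 y -2.6 yaw -1.07  inl 23/27 scale 1.002 faceL(TCP contact) -34.5 faceR -37.4
```

Call:
{"api": "send_rows", "payload": {
  "series": [1.0,0,0,0,0,0,0,1.9,0,0,0,0,0,0,1.9,-4,0,0,0,0,0,1.9,-8,0,0,0,0,0,1.9,-12,0,0,0,0,0,1.9,-16,0,0,0,0,0,1.9,-16.3,0,0,0,0,0,1.5,-16.3,0,0,0,0,0,1.1,-16.3,0,0,0,0,0,0.8,-16.3,0,0,0,0,0]
}}

```text
clock: 14.88
tcp_pos: [0.5956, -0.0056, 0.0329]
orientation: [0.0, 0.022, 1.0, 0.0]
wrist_force: [0.5, 0.1, 0.1]
finger_gap: -0.0
```

Call:
{"api": "send_rows", "payload": {
  "series": [-0.2,0,0,0,0,0,0,-0.4,0,0,0,0,0,0,-0.6,0,0,0,0,0,0,-0.8,0,0,0,0,0,0,-0.9,0,0,0,0,0,0,-1.0,0,0,0,0,0,0,-1.1,0,0,0,0,0,0,-1.2,0,0,0,0,0,0,-1.4,0,0,0,0,0,0,-1.5,0,0,0,0,0,0]
}}

```text
clock: 15.72
tcp_pos: [0.6069, -0.0062, 0.032]
orientation: [-0.003, 0.021, 1.0, -0.001]
wrist_force: [-8.2, -4.2, 3.8]
finger_gap: -0.0003
```

```bash
python3 look.py
```

```text
15.72 [-28.2 -82.3  32. ] [-8.2 -4.2  3.8]
scene heater dock mm x 34.9 y -0.1 yaw 1.78  inl 19/20 scale 0.996 faceL(TCP contact) -33.5 faceR -28.6
scene heater dock mm x 34.9 y -0.1 yaw 1.78  inl 19/20 scale 0.996 faceL(TCP contact) -33.5 faceR -28.6
top heater dock mm x 35.3 y -0.5 yaw 2.30  inl 18/23 scale 1.006 faceL(TCP contact) -33.9 faceR -27.5
top heater dock mm x 35.3 y -0.4 yaw 2.30  inl 19/24 scale 1.004 faceL(TCP contact) -33.9 faceR -27.5
```

Call:
{"api": "send_rows", "payload": {
  "series": [1.2,0,0,0,0,0,0,2.2,0,0,0,0,0,0,2.2,4,0,0,0,0,0,2.2,8,0,0,0,0,0,2.2,12,0,0,0,0,0,2.2,16,0,0,0,0,0,2.2,16.3,0,0,0,0,0,1.8,16.3,0,0,0,0,0,1.5,16.3,0,0,0,0,0,1.2,16.3,0,0,0,0,0]
}}

```text
clock: 16.65
tcp_pos: [0.6055, 0.1561, 0.0326]
orientation: [0.0, 0.022, 1.0, -0.0]
wrist_force: [-0.4, 0.5, -0.3]
finger_gap: 0.0002
```

Call:
{"api": "send_rows", "payload": {
  "series": [-0.2,0,0,0,0,0,0,-0.4,0,0,0,0,0,0,-0.6,0,0,0,0,0,0,-0.8,0,0,0,0,0,0,-0.9,0,0,0,0,0,0,-1.0,0,0,0,0,0,0,-1.2,0,0,0,0,0,0,-1.4,0,0,0,0,0,0,-1.5,0,0,0,0,0,0,-1.6,0,0,0,0,0,0]
}}

```text
clock: 17.48
tcp_pos: [0.6178, 0.156, 0.0323]
orientation: [-0.003, 0.022, 1.0, 0.001]
wrist_force: [-12.0, 4.6, 7.7]
finger_gap: -0.0001
```

```bash
python3 look.py
```

```text
17.48 [-24.3  80.2  32.3] [-12.    4.6   7.7]
scene heater dock mm x 40.7 y -1.8 yaw -0.06  inl 14/21 scale 0.994 faceL(TCP contact) -25.2 faceR -25.4
scene heater dock mm x 40.7 y -1.8 yaw -0.06  inl 14/21 scale 0.994 faceL(TCP contact) -25.2 faceR -25.4
top heater dock mm x 40.4 y -2.1 yaw -1.07  inl 22/30 scale 1.001 faceL(TCP contact) -24.1 faceR -27.1
top heater dock mm x 40.2 y -2.2 yaw -1.24  inl 21/29 scale 1.002 faceL(TCP contact) -24.0 faceR -27.5
```

Call:
{"api": "send_rows", "payload": {
  "series": [1.0,0,0,0,0,0,0,1.9,0,0,0,0,0,0,1.9,-4,0,0,0,0,0,1.9,-8,0,0,0,0,0,1.9,-12,0,0,0,0,0,1.9,-16,0,0,0,0,0,1.9,-16.3,0,0,0,0,0,1.5,-16.3,0,0,0,0,0,1.1,-16.3,0,0,0,0,0,0.8,-16.3,0,0,0,0,0]
}}

```text
clock: 18.42
tcp_pos: [0.6067, -0.0062, 0.0329]
orientation: [0.0, 0.022, 1.0, 0.0]
wrist_force: [-0.7, 0.5, 1.1]
finger_gap: 0.0001
```

Call:
{"api": "send_rows", "payload": {
  "series": [-0.2,0,0,0,0,0,0,-0.3,0,0,0,0,0,0,-0.4,0,0,0,0,0,0,-0.5,0,0,0,0,0,0,-0.6,0,0,0,0,0,0,-0.7,0,0,0,0,0,0,-0.8,0,0,0,0,0,0,-0.9,0,0,0,0,0,0,-1.0,0,0,0,0,0,0,-1.1,0,0,0,0,0,0]
}}

```text
clock: 19.25
tcp_pos: [0.6137, -0.0064, 0.032]
orientation: [-0.003, 0.021, 1.0, -0.001]
wrist_force: [-8.6, -4.3, 4.4]
finger_gap: -0.0
```

```bash
python3 look.py
```

```text
19.25 [-21.3 -82.1  32. ] [-8.6 -4.3  4.4]
scene heater dock mm x 43.7 y -0.6 yaw 1.16  inl 18/18 scale 0.999 faceL(TCP contact) -23.9 faceR -20.7
scene heater dock mm x 43.7 y -0.6 yaw 1.16  inl 18/18 scale 0.999 faceL(TCP contact) -23.9 faceR -20.7
top heater dock mm x 43.8 y -0.9 yaw 0.92  inl 18/25 scale 1.014 faceL(TCP contact) -23.4 faceR -20.9
top heater dock mm x 43.8 y -0.9 yaw 0.92  inl 18/25 scale 1.014 faceL(TCP contact) -23.4 faceR -20.9
```

Call:
{"api": "send_rows", "payload": {
  "series": [1.2,0,0,0,0,0,0,1.9,0,0,0,0,0,0,1.9,4,0,0,0,0,0,1.9,8,0,0,0,0,0,1.9,12,0,0,0,0,0,1.9,16,0,0,0,0,0,1.9,16.3,0,0,0,0,0,1.5,16.3,0,0,0,0,0,1.1,16.3,0,0,0,0,0,0.9,16.3,0,0,0,0,0]
}}

```text
clock: 20.18
tcp_pos: [0.6159, 0.1555, 0.0328]
orientation: [0.0, 0.022, 1.0, -0.0]
wrist_force: [0.3, 0.2, -0.0]
finger_gap: 0.0001
```

Call:
{"api": "send_rows", "payload": {
  "series": [-0.1,0,0,0,0,0,0,-0.2,0,0,0,0,0,0,-0.3,0,0,0,0,0,0,-0.4,0,0,0,0,0,0,-0.5,0,0,0,0,0,0,-0.6,0,0,0,0,0,0,-0.7,0,0,0,0,0,0,-0.8,0,0,0,0,0,0,-0.9,0,0,0,0,0,0,-1.0,0,0,0,0,0,0]
}}

```text
clock: 21.02
tcp_pos: [0.622, 0.156, 0.0325]
orientation: [-0.003, 0.022, 1.0, 0.001]
wrist_force: [-9.1, 2.2, 5.5]
finger_gap: 0.0002
```

```bash
python3 look.py
```

```text
21.02 [-20.1  80.4  32.5] [-9.1  2.2  5.5]
scene heater dock mm x 45.8 y -0.5 yaw 0.45  inl 16/21 scale 0.994 faceL(TCP contact) -20.8 faceR -19.5
scene heater dock mm x 45.8 y -0.5 yaw 0.45  inl 16/21 scale 0.994 faceL(TCP contact) -20.8 faceR -19.5
top heater dock mm x 45.8 y -0.8 yaw -0.41  inl 21/30 scale 0.999 faceL(TCP contact) -19.7 faceR -20.8
top heater dock mm x 45.8 y -0.7 yaw -0.16  inl 21/29 scale 0.997 faceL(TCP contact) -20.0 faceR -20.5
```

Call:
{"api": "send_rows", "payload": {
  "series": [-0.1,0,0,0,0,0,0,-0.2,0,0,0,0,0,0,-0.3,0,0,0,0,0,0,-0.4,0,0,0,0,0,0,-0.4,0,0,0,0,0,0]
}}

```text
clock: 21.53
tcp_pos: [0.6261, 0.1564, 0.0325]
orientation: [-0.003, 0.022, 1.0, 0.001]
wrist_force: [-8.7, 4.1, 5.3]
finger_gap: -0.0002
```

Call:
{"api": "send_rows", "payload": {
  "series": [1.0,0,0,0,0,0,0,1.9,0,0,0,0,0,0,1.9,-4,0,0,0,0,0,1.9,-8,0,0,0,0,0,1.9,-12,0,0,0,0,0,1.9,-16,0,0,0,0,0,1.9,-16.3,0,0,0,0,0,1.5,-16.3,0,0,0,0,0,1.1,-16.3,0,0,0,0,0,0.8,-16.3,0,0,0,0,0]
}}

```text
clock: 22.37
tcp_pos: [0.614, -0.0064, 0.0328]
orientation: [-0.0, 0.022, 1.0, -0.0]
wrist_force: [-7.4, -2.7, 5.0]
finger_gap: 0.0005
```

Call:
{"api": "send_rows", "payload": {
  "series": [-0.2,0,0,0,0,0,0,-0.3,0,0,0,0,0,0,-0.4,0,0,0,0,0,0,-0.5,0,0,0,0,0,0,-0.6,0,0,0,0,0,0,-0.7,0,0,0,0,0,0,-0.8,0,0,0,0,0,0,-0.9,0,0,0,0,0,0,-1.0,0,0,0,0,0,0,-1.0,0,0,0,0,0,0]
}}

```text
clock: 23.2
tcp_pos: [0.6214, -0.0063, 0.0319]
orientation: [-0.003, 0.021, 1.0, -0.001]
wrist_force: [-7.0, -3.7, 3.6]
finger_gap: -0.0
```

```bash
python3 look.py
```

```text
23.20 [-13.7 -81.7  31.9] [-7.  -3.7  3.6]
scene heater dock mm x 51.9 y 0.7 yaw 1.24  inl 14/15 scale 0.996 faceL(TCP contact) -15.8 faceR -12.4
scene heater dock mm x 51.8 y 0.6 yaw 1.10  inl 15/16 scale 0.997 faceL(TCP contact) -15.7 faceR -12.6
top heater dock mm x 51.5 y 0.5 yaw 0.74  inl 17/25 scale 1.001 faceL(TCP contact) -15.5 faceR -13.4
top heater dock mm x 51.5 y 0.5 yaw 0.74  inl 17/24 scale 1.001 faceL(TCP contact) -15.5 faceR -13.4
```

Call:
{"api": "send_rows", "payload": {
  "series": [1.2,0,0,0,0,0,0,1.8,0,0,0,0,0,0,1.8,4,0,0,0,0,0,1.8,8,0,0,0,0,0,1.8,12,0,0,0,0,0,1.8,16,0,0,0,0,0,1.8,16.2,0,0,0,0,0,1.4,16.2,0,0,0,0,0,1.1,16.2,0,0,0,0,0,0.9,16.2,0,0,0,0,0]
}}

```text
clock: 24.13
tcp_pos: [0.6227, 0.1545, 0.0327]
orientation: [0.0, 0.022, 1.0, -0.0]
wrist_force: [-0.4, 0.6, -0.6]
finger_gap: 0.0001
```

Call:
{"api": "send_rows", "payload": {
  "series": [-0.1,0,0,0,0,0,0,-0.2,0,0,0,0,0,0,-0.3,0,0,0,0,0,0,-0.4,0,0,0,0,0,0,-0.5,0,0,0,0,0,0,-0.6,0,0,0,0,0,0,-0.7,0,0,0,0,0,0,-0.8,0,0,0,0,0,0,-0.9,0,0,0,0,0,0,-0.9,0,0,0,0,0,0]
}}

```text
clock: 24.97
tcp_pos: [0.6284, 0.1545, 0.0325]
orientation: [-0.002, 0.022, 1.0, 0.0]
wrist_force: [-7.2, 0.8, 5.1]
finger_gap: 0.0003
```

```bash
python3 look.py
```

```text
24.97 [-13.6  79.3  32.5] [-7.2  0.8  5.1]
scene heater dock mm x 52.9 y 1.0 yaw 0.70  inl 14/16 scale 0.993 faceL(TCP contact) -14.0 faceR -12.1
scene heater dock mm x 52.9 y 1.0 yaw 0.70  inl 14/16 scale 0.993 faceL(TCP contact) -14.0 faceR -12.1
top heater dock mm x 52.8 y 0.5 yaw -0.14  inl 21/29 scale 1.003 faceL(TCP contact) -13.0 faceR -13.4
top heater dock mm x 52.5 y 0.6 yaw 0.27  inl 20/28 scale 0.996 faceL(TCP contact) -13.9 faceR -13.1
```

Push on in half-millimetre steps, feeling for the stop.

Call:
{"api": "send_rows", "payload": {
  "series": [-0.1,0,0,0,0,0,0,-0.15,0,0,0,0,0,0,-0.2,0,0,0,0,0,0,-0.25,0,0,0,0,0,0,-0.3,0,0,0,0,0,0,-0.3,0,0,0,0,0,0]
}}

```text
clock: 25.57
tcp_pos: [0.6308, 0.1551, 0.0325]
orientation: [-0.003, 0.022, 1.0, 0.001]
wrist_force: [-9.4, 2.9, 6.4]
finger_gap: -0.0002
```

```bash
python3 look.py
```

```text
25.57 [-11.2  79.9  32.5] [-9.4  2.9  6.4]
scene heater dock mm x 54.8 y 0.5 yaw -0.71  inl 13/17 scale 0.983 faceL(TCP contact) -10.2 faceR -12.2
scene heater dock mm x 54.8 y 0.5 yaw -0.71  inl 13/17 scale 0.983 faceL(TCP contact) -10.2 faceR -12.2
top heater dock mm x 53.7 y 0.4 yaw -0.65  inl 20/28 scale 0.996 faceL(TCP contact) -11.3 faceR -13.2
top heater dock mm x 53.9 y 0.4 yaw -0.94  inl 23/29 scale 1.002 faceL(TCP contact) -10.8 faceR -13.4
```

Call:
{"api": "send_rows", "payload": {
  "series": [-0.05,0,0,0,0,0,0,-0.1,0,0,0,0,0,0,-0.15,0,0,0,0,0,0,-0.2,0,0,0,0,0,0,-0.2,0,0,0,0,0,0]
}}

```text
clock: 26.08
tcp_pos: [0.6314, 0.1552, 0.0325]
orientation: [-0.004, 0.021, 1.0, 0.001]
wrist_force: [-12.9, 2.4, 8.3]
finger_gap: -0.0
```

```bash
python3 look.py
```

```text
26.08 [-10.7  80.   32.5] [-12.9   2.4   8.3]
scene heater dock mm x 54.7 y 0.6 yaw -0.27  inl 10/16 scale 0.982 faceL(TCP contact) -10.9 faceR -11.7
scene heater dock mm x 54.7 y 0.6 yaw -0.27  inl 10/16 scale 0.982 faceL(TCP contact) -10.9 faceR -11.7
top heater dock mm x 54.0 y 0.3 yaw -0.85  inl 20/28 scale 0.997 faceL(TCP contact) -10.8 faceR -13.2
top heater dock mm x 54.0 y 0.3 yaw -0.85  inl 20/28 scale 0.997 faceL(TCP contact) -10.8 faceR -13.2
```

Left end is at the stop. Now the right end.

Call:
{"api": "send_rows", "payload": {
  "series": [1.2,0,0,0,0,0,0,2.2,0,0,0,0,0,0,2.2,-4,0,0,0,0,0,2.2,-8,0,0,0,0,0,2.2,-12,0,0,0,0,0,2.2,-16,0,0,0,0,0,2.2,-16.2,0,0,0,0,0,1.7,-16.2,0,0,0,0,0,1.3,-16.2,0,0,0,0,0,1.0,-16.2,0,0,0,0,0]
}}

```text
clock: 27.02
tcp_pos: [0.6199, -0.0062, 0.0329]
orientation: [0.0, 0.022, 1.0, 0.0]
wrist_force: [-0.2, 0.6, -0.7]
finger_gap: 0.0004
```

Call:
{"api": "send_rows", "payload": {
  "series": [-0.2,0,0,0,0,0,0,-0.3,0,0,0,0,0,0,-0.4,0,0,0,0,0,0,-0.5,0,0,0,0,0,0,-0.6,0,0,0,0,0,0,-0.7,0,0,0,0,0,0,-0.8,0,0,0,0,0,0,-0.8,0,0,0,0,0,0]
}}

```text
clock: 27.68
tcp_pos: [0.6224, -0.0064, 0.0322]
orientation: [-0.004, 0.021, 1.0, -0.0]
wrist_force: [-11.8, -1.7, 8.8]
finger_gap: -0.0002
```

```bash
python3 look.py
```

```text
27.68 [-12.6 -81.8  32.2] [-11.8  -1.7   8.8]
scene heater dock mm x 55.5 y 0.7 yaw 0.51  inl 13/15 scale 0.999 faceL(TCP contact) -11.2 faceR -9.8
scene heater dock mm x 55.2 y 0.5 yaw 0.24  inl 15/16 scale 0.999 faceL(TCP contact) -11.1 faceR -10.4
top heater dock mm x 54.7 y 0.4 yaw -0.40  inl 18/25 scale 1.002 faceL(TCP contact) -10.7 faceR -11.8
top heater dock mm x 54.7 y 0.4 yaw -0.40  inl 18/25 scale 1.002 faceL(TCP contact) -10.7 faceR -11.8
```

Call:
{"api": "send_rows", "payload": {
  "series": [-0.05,0,0,0,0,0,0,-0.1,0,0,0,0,0,0,-0.15,0,0,0,0,0,0,-0.2,0,0,0,0,0,0,-0.2,0,0,0,0,0,0]
}}

```text
clock: 28.2
tcp_pos: [0.6224, -0.0064, 0.0322]
orientation: [-0.006, 0.021, 1.0, -0.0]
wrist_force: [-17.4, -0.1, 13.1]
finger_gap: -0.0
```

```bash
python3 look.py
```

```text
28.20 [-12.7 -81.8  32.2] [-17.4  -0.1  13.1]
scene heater dock mm x 55.2 y 0.5 yaw 0.24  inl 15/16 scale 0.999 faceL(TCP contact) -11.1 faceR -10.4
scene heater dock mm x 55.5 y 0.7 yaw 0.50  inl 13/15 scale 0.998 faceL(TCP contact) -11.2 faceR -9.8
top heater dock mm x 54.8 y 0.4 yaw -0.39  inl 17/23 scale 1.003 faceL(TCP contact) -10.7 faceR -11.8
top heater dock mm x 54.8 y 0.4 yaw -0.39  inl 17/23 scale 1.003 faceL(TCP contact) -10.7 faceR -11.8
```

Call:
{"api": "send_rows", "payload": {
  "series": [1.2,0,0,0,0,0,0,2.4,0,0,0,0,0,0,2.4,4,0,0,0,0,0,2.4,8,0,0,0,0,0,2.4,12,0,0,0,0,0,2.4,16,0,0,0,0,0,2.4,16.2,0,0,0,0,0,1.8,16.2,0,0,0,0,0,1.2,16.2,0,0,0,0,0,0.9,16.2,0,0,0,0,0]
}}

```text
clock: 29.13
tcp_pos: [0.6284, 0.1541, 0.0328]
orientation: [0.001, 0.022, 1.0, -0.0]
wrist_force: [-0.2, -0.0, -0.1]
finger_gap: -0.0001
```

Call:
{"api": "send_rows", "payload": {
  "series": [-0.1,0,0,0,0,0,0,-0.2,0,0,0,0,0,0,-0.3,0,0,0,0,0,0,-0.4,0,0,0,0,0,0,-0.5,0,0,0,0,0,0,-0.6,0,0,0,0,0,0,-0.7,0,0,0,0,0,0,-0.7,0,0,0,0,0,0]
}}

```text
clock: 29.8
tcp_pos: [0.6316, 0.1537, 0.0325]
orientation: [-0.002, 0.022, 1.0, -0.001]
wrist_force: [-6.8, -1.9, 4.0]
finger_gap: 0.0
```

```bash
python3 look.py
```

```text
29.80 [-10.5  78.6  32.5] [-6.8 -1.9  4. ]
scene heater dock mm x 55.4 y 0.5 yaw 0.77  inl 11/17 scale 0.993 faceL(TCP contact) -11.6 faceR -9.5
scene heater dock mm x 55.4 y 0.5 yaw 0.77  inl 11/17 scale 0.993 faceL(TCP contact) -11.6 faceR -9.5
top heater dock mm x 54.9 y 0.4 yaw -0.72  inl 22/30 scale 1.001 faceL(TCP contact) -10.1 faceR -12.1
top heater dock mm x 54.9 y 0.4 yaw -0.72  inl 22/30 scale 1.001 faceL(TCP contact) -10.1 faceR -12.1
```

Call:
{"api": "send_rows", "payload": {
  "series": [-0.1,0,0,0,0,0,0,-0.2,0,0,0,0,0,0,-0.3,0,0,0,0,0,0,-0.35,0,0,0,0,0,0,-0.35,0,0,0,0,0,0,-0.35,0,0,0,0,0,0]
}}

```text
clock: 30.4
tcp_pos: [0.6315, 0.1537, 0.0325]
orientation: [-0.005, 0.022, 1.0, -0.001]
wrist_force: [-16.4, -1.8, 11.3]
finger_gap: 0.0002
```

```bash
python3 - <<'E'
import look; from h import *
p,M,s=where();print("%.2f"%s['clock'],np.round(p*1e3,1),np.round(s['wrist_force'],1))
im=read_camera("top"); look.track("top",im); cv2.imwrite("pics/top_h.png",im)
s2=read_camera("scene"); cv2.imwrite("pics/scene_h.png",s2)
def z(i,r,w): return cv2.resize(cv2.convertScaleAbs(i[r[0]:r[1],r[2]:r[3]],alpha=1.4),w,interpolation=cv2.INTER_CUBIC)
cv2.imwrite("pics/home.png",np.vstack([z(im,(150,220,180,330),(600,280)),z(s2,(190,290,200,340),(420,300))[:, :].copy() if 0 else cv2.copyMakeBorder(z(s2,(190,290,200,340),(420,300)),0,0,0,180,0)]))
E
```

```text
30.40 [-10.5  78.6  32.5] [-16.4  -1.8  11.3]
top heater dock mm x 55.1 y 0.4 yaw -1.02  inl 23/29 scale 1.009 faceL(TCP contact) -9.4 faceR -12.3
```

View pics/home.png

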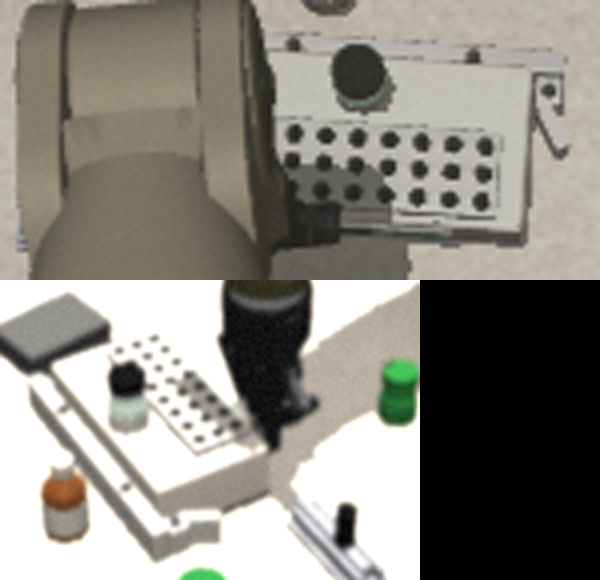

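Heater sits against the stop in both views (stop bar touching, top crop y≈50; jar upright at (360,75)), and both corners held rigid at about 17 N. Now the bolt.

Call:
{"api": "send_rows", "payload": {
  "series": [1.2,0,0,0,0,0,0,2.2,0,0,0,0,0,0,2.2,0,-4,0,0,0,0,2.2,0,-8,0,0,0,0,2.0,4,-8,0,0,0,0,1.5,8,-8,0,0,0,0,1.0,12,-8,0,0,0,0,0.5,16,-8,0,0,0,0,0.5,17,-8,0,0,0,0,0.5,17,-8,0,0,0,0]
}}

```text
clock: 31.33
tcp_pos: [0.6398, 0.3278, 0.1122]
orientation: [0.0, 0.02, 1.0, 0.0]
wrist_force: [-0.4, -0.4, 0.2]
finger_gap: -0.0001
```

```bash
python3 -c "
from h import *
p,M,s=where();print(s['clock'],np.round(p*1e3,1),s['wrist_force']); togo(-.011,.245,.04)
im=read_camera('scene');cv2.imwrite('pics/b.png',cv2.resize(im[200:330,230:400],None,fx=4,fy=4))"
```

```text
31.3333 [ -9.8 252.9 112.2] [-0.40394038 -0.41734154  0.18318551]
shift [ 0.13 -0.8   7.22] turn [0.06 0.03 0.22]
```

View pics/b.png

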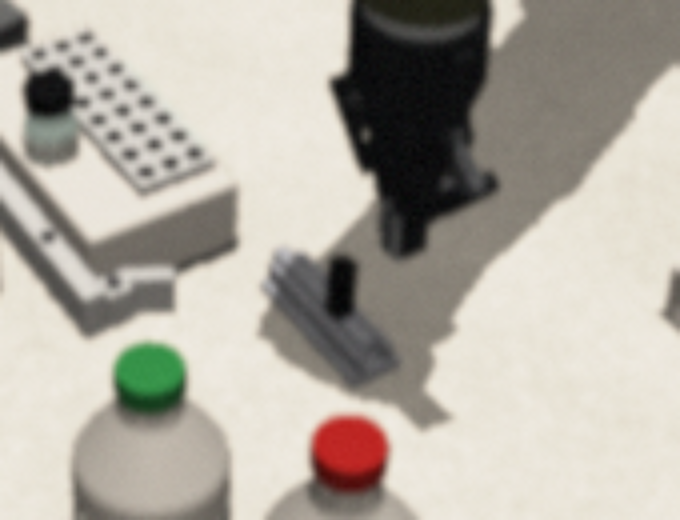

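The finger is above and to the left of the knob (at (342,285)); the heater and jar are undisturbed. Descend, then push right.

Call:
{"api": "send_rows", "payload": {
  "series": [0.1,-0.4,3.5,0,0,0,0,0.1,-0.4,6.0,0,0,0,0,0.1,-0.4,7.2,0,0,0,0,0.1,-0.4,7.2,0,0,0,0,0.1,-1.2,7.2,0,0,0,0,0.1,-2.0,7.2,0,0,0,0,0.1,-2.8,7.2,0,0,0,0,0.1,-3.3,7.2,0,0,0,0,0.1,-3.8,7.2,0,0,0,0,0.1,-4.3,7.2,0,0,0,0]
}}

```text
clock: 32.22
tcp_pos: [0.6383, 0.2811, 0.0423]
orientation: [0.001, 0.022, 1.0, 0.001]
wrist_force: [0.1, 2.4, 2.0]
finger_gap: 0.0001
```

```bash
python3 -c "
from h import *
p,M,s=where();print(s['clock'],np.round(p*1e3,1),s['wrist_force'])"
```

```text
32.2167 [ -9.3 206.1  42.3] [0.12659855 2.41141076 1.95264012]
```

Call:
{"api": "send_rows", "payload": {
  "series": [0,-0.5,0,0,0,0,0,0,-1.0,0,0,0,0,0,0,-1.5,0,0,0,0,0,0,-2.0,0,0,0,0,0,0,-2.4,0,0,0,0,0,0,-2.8,0,0,0,0,0,0,-3.1,0,0,0,0,0,0,-3.4,0,0,0,0,0,0,-3.6,0,0,0,0,0,0,-3.8,0,0,0,0,0]
}}

```text
clock: 33.05
tcp_pos: [0.6353, 0.2431, 0.0406]
orientation: [-0.0, 0.022, 1.0, 0.0]
wrist_force: [0.8, 2.3, 1.8]
finger_gap: -0.0003
```

```bash
python3 -c "
from h import *
p,M,s=where();print(s['clock'],np.round(p*1e3,1),s['wrist_force'])"
```

```text
33.05 [-10.6 168.   40.6] [0.77618939 2.2561434  1.78044353]
```

Call:
{"api": "send_rows", "payload": {
  "series": [0,-0.2,0,0,0,0,0,0,-0.4,0,0,0,0,0,0,-0.5,0,0,0,0,0,0,-0.6,0,0,0,0,0,0,-0.7,0,0,0,0,0,0,-0.8,0,0,0,0,0,0,-0.8,0,0,0,0,0]
}}

```text
clock: 33.63
tcp_pos: [0.6352, 0.2419, 0.041]
orientation: [0.0, 0.02, 1.0, 0.006]
wrist_force: [0.8, 20.3, -1.8]
finger_gap: -0.0002
```

```bash
python3 -c "
from h import *
p,M,s=where();print(s['clock'],np.round(p*1e3,1),s['wrist_force'])"
```

```text
33.6333 [-10.7 166.8  41. ] [ 0.81710459 20.28165655 -1.82044292]
```

The bolt came to a hard stop at TCP y≈167, which is well past where the heater would block it (≈191). Back off and check.

Call:
{"api": "send_rows", "payload": {
  "series": [0,1.0,0,0,0,0,0,0,3.0,0,0,0,0,0,0,3.0,-3.5,0,0,0,0,0,3.0,-7,0,0,0,0,0,3.0,-10.5,0,0,0,0,0,7,-13,0,0,0,0,0,11,-13,0,0,0,0,0,15,-13,0,0,0,0,0,19,-13,0,0,0,0,0,19,-13,0,0,0,0]
}}

```text
clock: 34.47
tcp_pos: [0.6418, 0.4319, 0.1679]
orientation: [-0.001, 0.019, 1.0, 0.0]
wrist_force: [-2.3, -1.3, -0.7]
finger_gap: -0.0
```

```bash
python3 look.py; python3 - <<'E'
from h import *
a=read_camera("top");b=read_camera("scene")
k=proj("top",[dockpt(-.011,.142,.062)])[0]; print("knob shut expected px top",k, "crop",(k-[170,140])*4)
z=lambda i,r:cv2.convertScaleAbs(cv2.resize(i[r[0]:r[1],r[2]:r[3]],None,fx=4,fy=4,interpolation=cv2.INTER_CUBIC),alpha=1.4)
cv2.imwrite("pics/f.png",np.vstack([z(a,(140,215,170,370)),z(b,(225,290,200,400))]))
E
```

```text
34.47 [-12.3 357.  167.9] [-2.3 -1.3 -0.7]
scene heater dock mm x 55.5 y 1.1 yaw 0.07  inl 20/27 scale 0.989 faceL(TCP contact) -10.6 faceR -10.4
scene heater dock mm x 55.5 y 1.1 yaw 0.07  inl 20/27 scale 0.989 faceL(TCP contact) -10.6 faceR -10.4
top heater dock mm x 54.7 y 0.4 yaw -0.66  inl 30/39 scale 1.001 faceL(TCP contact) -10.4 faceR -12.2
top heater dock mm x 54.7 y 0.4 yaw -0.66  inl 30/39 scale 1.001 faceL(TCP contact) -10.4 faceR -12.2
knob shut expected px top [217.52586341 205.95511099] crop [190.10345362 263.82044396]
```

View pics/f.png

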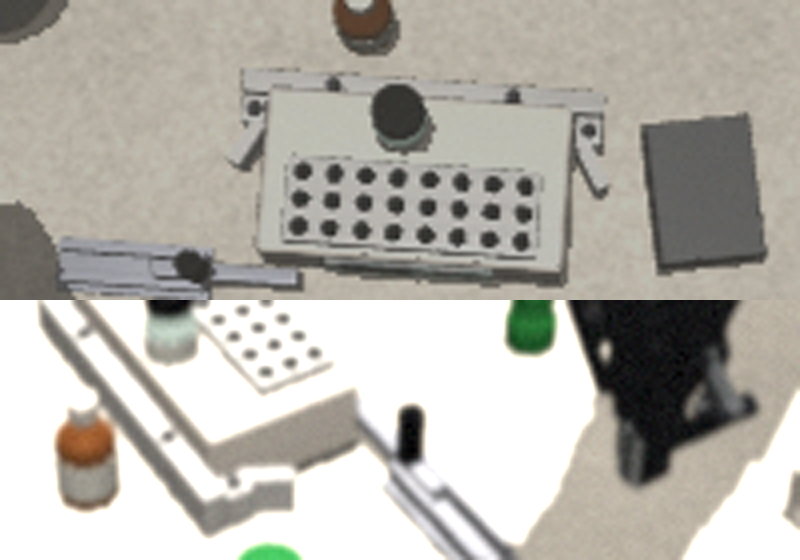

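```bash
python3 - <<'E'
from h import *
for c in("top","scene"):
    a=cv2.cvtColor(cv2.imread(f"pics/{c}0.png"),6); b=cv2.cvtColor(read_camera(c),6)
    k=lambda t,z:proj(c,[dockpt(-.011,.2-t,z)])[0]
    m=[]
    for i in(a,b):
        r0=k(0,.05) if i is a else k(.058,.05); x,y=np.int32(r0)
        q=i[y-14:y+14,x-14:x+14]; t=(q<45)
        n,l,s,cc=cv2.connectedComponentsWithStats(t.astype(np.uint8)); j=1+s[1:,4].argmax(); m.append(cc[j]+[x-14,y-14]); print(c,s[j],m[-1])
    sh=m[1]-m[0]
    e=least_squares(lambda t:k(t[0],.045)-k(0,.045)-sh,[.05]); print("travel",e.x,e.fun)
E
```

```text
top [11 10  9  8 50] [196.56 204.8 ]
top [10 11  8  8 47] [217.70212766 206.38297872]
travel [0.05575319] [ 0.02056983 -0.35429095]
scene [11 11  6 14 68] [314.79411765 271.91176471]
scene [13 11  5 14 59] [302.06779661 258.49152542]
travel [0.05615531] [-0.27213424  0.26897225]
```

```bash
python3 -c "
from workcell import *
s=get_state();print(s['clock'],s['wrist_force'],abs(s['qvel']).max());print(hand_in())"
```

```text
34.7667 [-1.00004537  1.1466671  -0.36429516] 0.006854923884531553
the job is handed in; nothing more can be done
None
```

The heater is home in its dock with the bolt pushed across behind it, and I handed the job in at 34.8 s. No verdict was reported.

**Pushing:** I crept the heater in with alternating right and left pushes on the plain ends of its near face. Measured yaw stayed within about ±4° of the dock. The highest horizontal push was about 17 N, or about 22 N counting the vertical part, going by the readings at the end of each move.

**Home:** At the end both corners held rigid at 16–17 N, more than 4 N beyond the roughly 8 N drag, with the bolt still open.

**Last checks:**
- **Heater position:** It measures x = 54.7–55.5 mm (home is 55).
- **Squareness:** The two cameras disagree slightly: yaw is −0.7° from the top camera and +0.1° from the scene camera. Finger contact at the two corners also differed by 2 mm. I put this down to calibration error, because both corners were rigid.
- **Bolt:** It came up against a hard stop at 20 N. Camera-measured travel is about 56 mm against the nominal 58 mm. I took that as measurement error and did not push it again.
- **Other things:** The jar is upright, and the slide box and dropper stand where they started. I did not re-measure the tube rack or the timer; the arm stayed well clear of the timer and crossed the rack's side only at height. The arm was clear of everything at hand-in.

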